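# Tip the baking balls off the sheet, rack the tartlet tins

## Task

Clear the baking sheet after blind baking: raise its back rim so that it tips over the front wire of its rack and the ceramic balls roll off the open edge into the steel tub (free any that lodges, so that all five end there) while the tartlet tins stay on the sheet, then lower it gently, without letting it drop, so that it lies flat on its rack as before. Then stand the two tins upright in the blue tray beside the one already there, and leave everything else on the bench where it is.

Things in the scene. Friction and masses are not known exactly. Their poses are not given: they have to be found in the camera images.
- rack: fixed wire cooling rack of steel, 258 mm (x) by 213 mm (y), its top 75 mm above the bench; origin on the bench under its middle; 8 mm round cross wires run along x
- front_wire (a point): middle of the top of the rack's foremost cross wire (it runs along the rack's x, at y = +85 mm; the rearmost is at -120 mm): the edge over which the sheet is tipped
- sheet: loose three-sided dark steel baking sheet, 240 mm (x) by 300 mm (y), floor 3 mm, about 0.5 kg; lies on the rack, carries 5 balls and 2 tins; origin at the centre of its underside, z up, +y towards its OPEN edge at y = +150 mm. Level, the balls lie still: they roll from a slope of 2 to 5 degrees, the tins slide from 14 to 21, varying with the grease. A ball may lodge behind a tin: free it
- rear_bead (a point): middle of the rear rim's bead, at (0, -150, 19.5) mm of the sheet; the rim is 3 mm thick, its bead a round roll 9 mm thick along the sheet's x, top 24 mm above the underside; it overhangs the rack by 30 mm. Side rims are the same, at x = +-120 mm
- lip (a point): middle of the sheet's open, rimless front edge, at its floor's top (0, 150, 3) mm; it hangs some 50 mm over the mouth of the tub, and swings down about the front wire into the mouth when the rear is raised
- tub: fixed open stainless tub for the baking balls, 325 mm (x) by 176 mm (y) by 65 mm high, 3 mm walls and floor, under the open edge of the sheet; origin at the centre of its underside.
- crate: fixed open blue plastic tray for the tartlet tins, 200 mm (x) by 150 mm (y) by 40 mm high, 4 mm walls and floor; origin at the centre of its underside. One tin (tin_3) already stands in it, near its +x end.
- ball_1_center (a point): centre of a cream ceramic baking ball (weight for blind baking), 24 mm across, about 18 g, loose on the sheet at the start
- ball_2_center (a point): centre of a cream ceramic baking ball (weight for blind baking), 24 mm across, about 18 g, loose on the sheet at the start
- ball_3_center (a point): centre of a cream ceramic baking ball (weight for blind baking), 24 mm across, about 18 g, loose on the sheet at the start
- ball_4_center (a point): centre of a cream ceramic baking ball (weight for blind baking), 24 mm across, about 18 g, loose on the sheet at the start
- ball_5_center (a point): centre of a cream ceramic baking ball (weight for blind baking), 24 mm across, about 18 g, loose on the sheet at the start
- tin_1: small fluted steel tartlet tin, open at the top, 16 mm high, 54 mm across its rim and 49 mm across its base (3 mm wall), about 40 g; on the rear half of the sheet at the start; origin at the centre of its underside, z towards its mouth
- tin_2: small fluted steel tartlet tin, open at the top, 16 mm high, 54 mm across its rim and 49 mm across its base (3 mm wall), about 40 g; on the front half of the sheet at the start; origin at the centre of its underside, z towards its mouth
- tin_3: small fluted steel tartlet tin, open at the top, 16 mm high, 54 mm across its rim and 49 mm across its base (3 mm wall), about 40 g; already in the blue tray: leave it there; origin at the centre of its underside, z towards its mouth
- cupcake_1: a cupcake, 64 mm across and 59 mm high, a bystander; origin at the centre of its underside
- cupcake_2: a cupcake, 64 mm across and 59 mm high, a bystander; origin at the centre of its underside
- rolling_pin: wooden rolling pin, 48 mm thick, 400 mm long, lying along its own y, a bystander; origin under its middle
- scraper: flat dough scraper, 113 mm (x) by 150 mm (y), 16 mm high at its wooden handle, a bystander; origin on its underside
- cutter: round steel pastry cutter (ring), 70 mm across, 35 mm high, a bystander; origin at the centre of its underside

How it is judged:
By the outcome, as a careful person would: the job done as asked, in the order asked, and still so for the second after the job is handed in, with the robot touching nothing.
It also fails if it takes over 72 s, if anything falls off the work surface, if the arm or the gripper's body presses on something with over 40 N, if the wrist force passes 120 N, or if a joint passes its speed limit or range.

## Robot

A 6-joint arm with a two-finger parallel gripper is mounted at the origin on the work surface. World frame = base frame: x ahead of the robot, y to its left, z up, the work surface at z = 0. Lengths are in m, angles in rad, forces in N, time in s.
With the tool pointing down it reaches from about 0.275 to 0.875 m from the base axis. Payload 12.5 kg.
Tool frame: the origin (TCP) lies on the centre line of the jaws, within the pads' length; the fingertips stand r.finger_overhang ahead of it and the grasp point (between the pads) lies 3 mm ahead of it (r.finger_overhang is the distance from the TCP to the fingertips, in m); z points along the fingers, y is the direction in which the jaws open and shut (so a half turn about z gives the same grasp; the last joint's range is limited). The gripper opens to 85 mm and grips with 20 to 120 N. Pads are 22 mm wide; open, the fingers measure 114 mm over their backs; the gripper's body (76 mm by 85 mm) begins 54 mm behind the grasp point. The pads swing forward as they close: fully open they stand 13 mm farther back than shut.
Start: joints at [1.18, 0.351, 1.652, -0, 1.139, -0.085], TCP at [0.166, 0.524, 0.253] pointing down, gripper open.
Joint ranges: [-2.75, 2.75], [-0.79, 2.1], [0.01, 2.65], [-1.57, 4.71], [0.07, 3.14], [-2.87, 2.87]. Speed limits (rad/s): [2.22, 2.22, 2.79, 3.14, 3.14, 3.14].

## Interface

Orientations are given as a unit quaternion [x, y, z, w].
In Python, from cell import r, optics gives the robot as it stands. The module is installed in compiled form; this text tells all that it offers. Calls block until the motion is done:
- r.move_to(position, orientation): joint-space move of the TCP to a pose.
- r.move_linear(position, rot=None, vel=0.15): straight line of the TCP; rot=None keeps the orientation; vel is the mean speed in m/s.
- r.set_joints(angles): joint-space move.
- r.set_gripper(opening, squeeze=None): opening from 0.0 (shut) to 1.0 (fully open); squeeze is the grip in N (None keeps the last); returns when the fingers have stopped.
- r.sleep(seconds).
- r.inverse_kinematics(position, orientation): joint angles nearest the present ones, or None.
- optics.get_image(name): name is "scene" or "top" or "wrist"; returns a dict with "pixels" (420x560x3 uint8, red, green, blue), "depth" (420x560 float32, m along the optical axis (not along the pixel's ray), 0 where there is no reading), "fx", "fy", "cx", "cy" (pixels), "camera_from_world" (4x4, takes a point from world to camera coordinates); the wrist camera has in their place "mount" (4x4, takes a point from camera to tool coordinates, whose origin is the TCP and whose axes are the flange's). Camera axes: x right, y down, z forward; pixel columns grow to the right and rows downward; lengths in m; the calibration is good to about 2 mm. A picture is of the moment at which its call begins: read the wrist's pose just before it.
A pose or a line that the arm cannot do raises r.PlanningError and nothing moves.
- r.hand_in(): hands the job in, once; it reports no verdict.
Readings, each from a call of its own:
- r.current_t(): time.
- r.current_q(): joint angles.
- r.current_qvel(): joint speeds.
- r.current_effort(): joint torques, N m.
- r.current_tool_pos(): TCP position.
- r.current_ee_rot(): TCP orientation.
- r.current_contact_force(): force on the tool from outside, world axes, zero at the start.
- r.current_torque(): the same for the moment, N m.
- r.current_opening(): opening from 0.0 (shut) to 1.0 (fully open).
Only numpy, scipy, OpenCV 4.12 (cv2) and the standard library are available. Lean on these libraries where they do the work, as an engineer would, in place of code of your own. Each camera call takes 0.05 s, during which the arm holds its last target.

## Working session

There is one attempt and no reset: what is moved stays moved. The work goes in short steps, each a Python script; the robot and the scene stay as the last script left them, time stands still between calls to the robot, and variables do not carry over. Pictures are saved under pics/ and viewed, and the job is handed in when it is done.

```bash
mkdir -p pics; python3 - <<'E'
from cell import r, optics
import cv2, numpy as np, pickle
for n in ["scene","top","wrist"]:
    d=optics.get_image(n); cv2.imwrite(f"pics/a_{n}.png",d["pixels"][:,:,::-1]); pickle.dump(d,open(f"pics/a_{n}.pkl","wb"))
    print(n,d["fx"],d["cx"],d["cy"],d.get("camera_from_world",d.get("mount")))
print(r.current_t(),r.finger_overhang,r.current_ee_rot(),r.current_contact_force())
E
```

```text
scene 542.2158269534416 280.7873654786999 204.33777236498858 [[ 0.37813729  0.92566948 -0.01217393 -0.15933796]
 [ 0.52614054 -0.225712   -0.81989647 -0.23885553]
 [-0.76170094  0.30362823 -0.57238236  2.03491597]
 [ 0.          0.          0.          1.        ]]
top 495.2584611376705 284.4327452332759 207.80309560973132 [[ 0.00755281 -0.99996509  0.00357378 -0.02271238]
 [-0.99712511 -0.00780073 -0.07537017  0.55040626]
 [ 0.07539541 -0.00299425 -0.99714922  1.31762416]
 [ 0.          0.          0.          1.        ]]
wrist 344.7314483313438 277.6825091607688 212.2922984425368 [[ 1.92173875e-04 -9.51617946e-01 -3.07283661e-01  7.91962286e-02]
 [ 9.99999965e-01  2.39151878e-04 -1.15226924e-04 -1.47693269e-04]
 [ 1.83139473e-04 -3.07283628e-01  9.51617958e-01 -1.20386296e-01]
 [ 0.00000000e+00  0.00000000e+00  0.00000000e+00  1.00000000e+00]]
0.15 0.022 [ 1.52305320e-01  9.88333394e-01 -4.23622138e-04 -1.12603401e-04] [-0.49753864 -0.10216048 -0.33705961]
```

View pics/a_top.png

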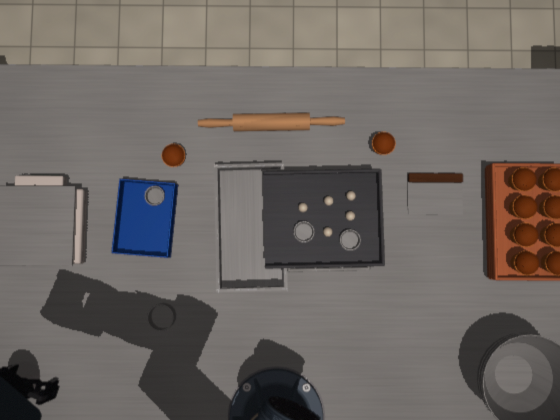

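View pics/a_scene.png

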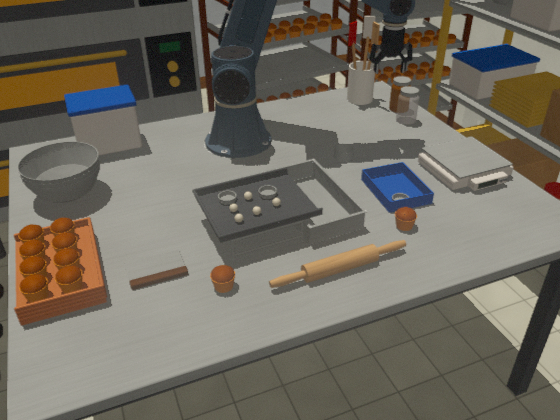

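View pics/a_wrist.png

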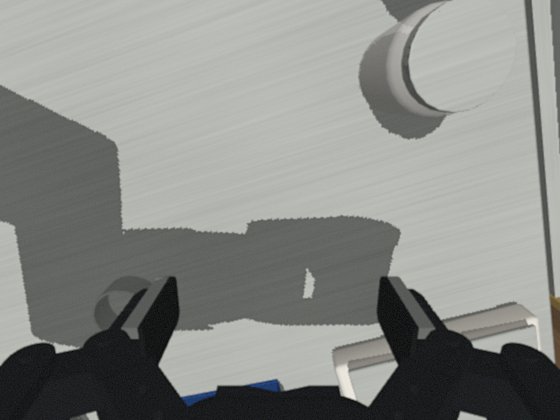

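```bash
cat > h.py <<'E'
import numpy as np, cv2, pickle
def world(d):
    z=d["depth"].astype(float); v,u=np.mgrid[:z.shape[0],:z.shape[1]]
    P=np.stack([(u-d["cx"])/d["fx"]*z,(v-d["cy"])/d["fy"]*z,z],-1)
    M=np.linalg.inv(d["camera_from_world"]); return P@M[:3,:3].T+M[:3,3]
def ray(d,u,v,h):
    M=np.linalg.inv(d["camera_from_world"]); k=M[:3,:3]@np.array([(u-d["cx"])/d["fx"],(v-d["cy"])/d["fy"],1]); o=M[:3,3]
    return o+k*(h-o[2])/k[2]
def proj(d,p):
    c=d["camera_from_world"]@np.append(p,1); return c[:2]/c[2]*[d["fx"],d["fy"]]+[d["cx"],d["cy"]]
E
python3 - <<'E'
from h import *
d=pickle.load(open("pics/a_top.pkl","rb")); W=world(d); px=d["pixels"]
# sheet region height histogram
reg=W[150:300,205:395]
h,e=np.histogram(reg[...,2],bins=np.arange(-.02,.14,.004)); print([(round(a,3),int(n)) for a,n in zip(e,h) if n])
c=cv2.resize(px[140:300,200:400,::-1],None,fx=4,fy=4,interpolation=cv2.INTER_NEAREST); cv2.imwrite("pics/a_crop.png",c)
# sheet: points above z>.07
m=np.zeros(px.shape[:2],np.uint8); m[150:300,205:395]=(reg[...,2]>.072)*255
n,l,s,ct=cv2.connectedComponentsWithStats(m); 
for i in range(1,n):
    if s[i,4]>30: print(s[i],ct[i])
rim=np.zeros_like(m); rim[150:300,205:395]=(reg[...,2]>.092)&(reg[...,2]<.11)
ys,xs=np.nonzero(rim); print(len(xs),xs.min(),xs.max(),ys.min(),ys.max())
cv2.imwrite("pics/a_rim.png",cv2.resize(np.clip((W[140:300,200:400,2]-.05)/.06,0,1)*255,None,fx=4,fy=4,interpolation=cv2.INTER_NEAREST))
E
```

```text
[(np.float64(-0.012), 16), (np.float64(-0.008), 626), (np.float64(-0.004), 4346), (np.float64(0.0), 7005), (np.float64(0.004), 2732), (np.float64(0.008), 335), (np.float64(0.012), 51), (np.float64(0.016), 52), (np.float64(0.02), 40), (np.float64(0.024), 53), (np.float64(0.028), 49), (np.float64(0.032), 56), (np.float64(0.036), 57), (np.float64(0.04), 45), (np.float64(0.044), 41), (np.float64(0.048), 32), (np.float64(0.052), 9), (np.float64(0.056), 23), (np.float64(0.06), 280), (np.float64(0.064), 566), (np.float64(0.068), 255), (np.float64(0.072), 1882), (np.float64(0.076), 5431), (np.float64(0.08), 2457), (np.float64(0.084), 246), (np.float64(0.088), 91), (np.float64(0.092), 392), (np.float64(0.096), 810), (np.float64(0.1), 365), (np.float64(0.104), 35), (np.float64(0.108), 1)]
[  263   168   122   103 11760] [323.44081633 219.01258503]
1602 263 384 169 267[ WARN:0@0.047] global loadsave.cpp:1063 imwrite_ Unsupported depth image for selected encoder is fallbacked to CV_8U.
```

View pics/a_crop.png

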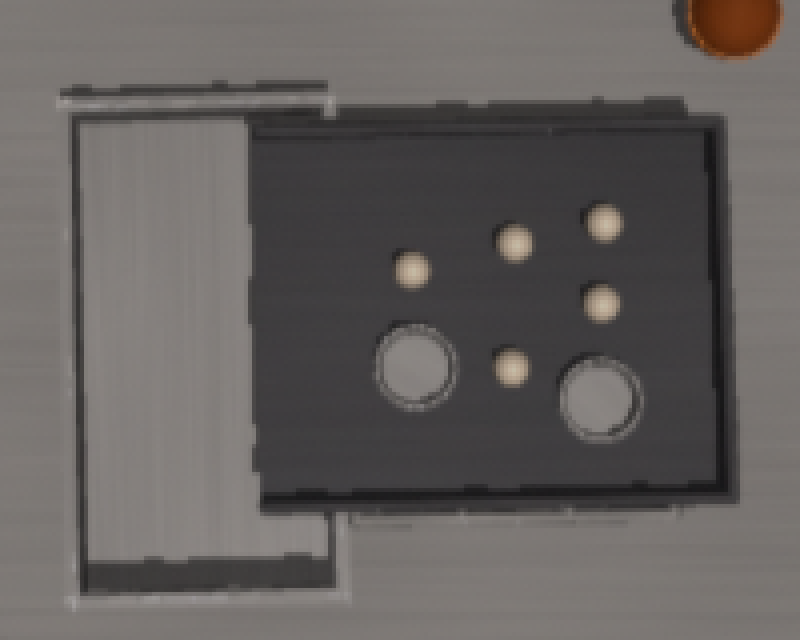

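View pics/a_rim.png

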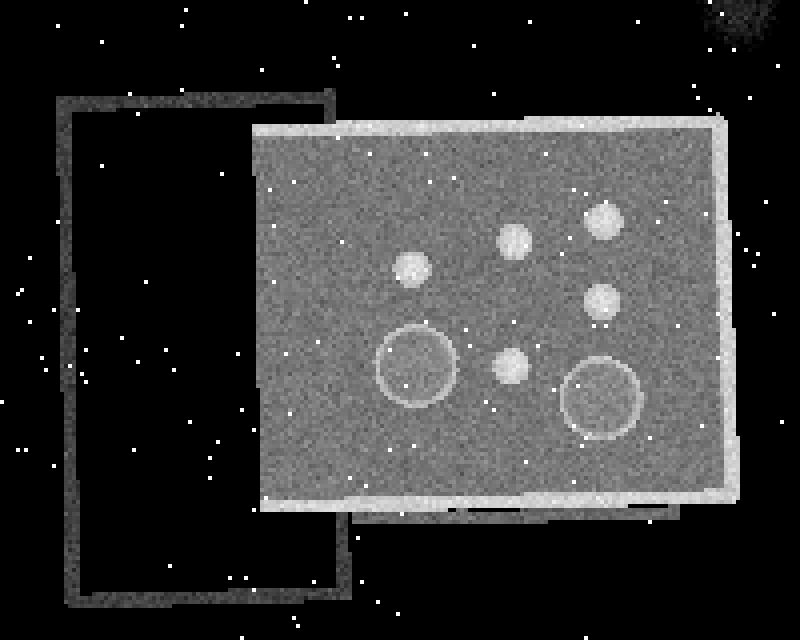

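```bash
cat >> h.py <<'E'
def fitline(uv,d,h):
    P=np.array([ray(d,u,v,h)[:2] for u,v in uv]); vx,vy,x,y=cv2.fitLine(P.astype(np.float32),cv2.DIST_HUBER,0,.001,.001).ravel(); return np.array([x,y]),np.array([vx,vy])
def balls(d,h=.09,area=(15,400)):
    hsv=cv2.cvtColor(d["pixels"],cv2.COLOR_RGB2HSV); m=((hsv[...,2]>130)&(hsv[...,1]>35)&(hsv[...,0]<25)&(hsv[...,0]>8)&(hsv[...,1]<120)).astype(np.uint8)
    n,l,s,c=cv2.connectedComponentsWithStats(m); return [(c[i].round(1),ray(d,*c[i],h).round(4),s[i,4]) for i in range(1,n) if area[0]<s[i,4]<area[1]]
E
python3 - <<'E'
from h import *
np.set_printoptions(precision=4,suppress=True)
d=pickle.load(open("pics/a_top.pkl","rb")); W=world(d); z=cv2.medianBlur(W[...,2].astype(np.float32),3)
for b in balls(d): print(b)
rim=(z>.0935)&(z<.106)
# sheet extents in rectangles (full px)
def pts(m,v0,v1,u0,u1,axis):
    out=[]
    s=m[v0:v1,u0:u1]
    rng=range(s.shape[0]) if axis==0 else range(s.shape[1])
    for k in rng:
        a=np.nonzero(s[k] if axis==0 else s[:,k])[0]
        if len(a)>=2: out.append((u0+a.mean(),v0+k) if axis==0 else (u0+k,v0+a.mean()))
    return out
rear=pts(rim,176,260,374,388,0); top=pts(rim,164,178,266,374,1); bot=pts(rim,258,272,270,376,1)
L=[fitline(p,d,.0985) for p in (rear,top,bot)]
for p,l in zip((rear,top,bot),L): print(len(p),l, np.degrees(np.arctan2(l[1][1],l[1][0])))
def X(a,b):
    t=np.linalg.solve(np.c_[a[1],-b[1]],b[0]-a[0]); return a[0]+t[0]*a[1]
c1,c2=X(L[0],L[1]),X(L[0],L[2]); print("corners",c1,c2,np.linalg.norm(c1-c2),"rearmid",(c1+c2)/2)
# lip
lip=[]
for v in range(176,262):
    a=np.nonzero(z[v,258:275]>.06)[0]
    if len(a): lip.append((258+a[0]-.5,v))
l=fitline(lip,d,.078); print("lip",l,X(l,L[1]),X(l,L[2]),"len",np.linalg.norm(X(l,L[1])-c1))
# tins
px=cv2.cvtColor(d["pixels"],cv2.COLOR_RGB2GRAY)
for u,v,h in ((304,231.5,.094),(350,239.5,.094),(155,196,.02)):
    u0,v0=int(u)-16,int(v)-16
    g=z[v0:v0+33,u0:u0+33]; 
    m=((g>h-.006)&(g<h+.008)) if h>.05 else (px[v0:v0+33,u0:u0+33]>90)
    if h>.05: m&=True
    ys,xs=np.nonzero(m); 
    cs,_=cv2.findContours(m.astype(np.uint8),cv2.RETR_EXTERNAL,cv2.CHAIN_APPROX_NONE); c=max(cs,key=cv2.contourArea); (a,b),R=cv2.minEnclosingCircle(c); e=cv2.fitEllipse(c)
    print("tin",(a+u0,b+v0,R),e[0][0]+u0,e[0][1]+v0,e[1],ray(d,e[0][0]+u0,e[0][1]+v0,h))
# crate
hsv=cv2.cvtColor(d["pixels"],cv2.COLOR_RGB2HSV); m=((hsv[...,0]>100)&(hsv[...,0]<130)&(hsv[...,1]>150)).astype(np.uint8); m[:,:90]=0; m[:,200:]=0
cs,_=cv2.findContours(m,cv2.RETR_EXTERNAL,cv2.CHAIN_APPROX_NONE); c=max(cs,key=cv2.contourArea); R=cv2.minAreaRect(c); print(R)
B=cv2.boxPoints(R); P=np.array([ray(d,*q,.04)[:2] for q in B]); print("crate",P,P.mean(0),[np.linalg.norm(P[i]-P[i-1]) for i in range(4)])
E
```

```text
(array([26.8,  1. ]), array([1.0878, 0.6662, 0.09  ]), np.int32(24))
(array([54.3,  1. ]), array([1.0883, 0.5938, 0.09  ]), np.int32(125))
(array([98. ,  1.5]), array([1.0882, 0.4784, 0.09  ]), np.int32(144))
(array([141.5,   1.6]), array([1.0889, 0.3636, 0.09  ]), np.int32(169))
(array([185.5,   1.8]), array([1.0893, 0.2473, 0.09  ]), np.int32(195))
(array([228.,   2.]), array([1.0899, 0.1351, 0.09  ]), np.int32(205))
(array([271.5,   2. ]), array([1.091 , 0.0201, 0.09  ]), np.int32(210))
(array([314.6,   2.5]), array([ 1.0907, -0.0939,  0.09  ]), np.int32(251))
(array([358. ,   2.5]), array([ 1.0918, -0.2089,  0.09  ]), np.int32(246))
(array([402.1,   2.7]), array([ 1.0924, -0.3256,  0.09  ]), np.int32(263))
(array([444.1,   2.9]), array([ 1.0928, -0.4371,  0.09  ]), np.int32(254))
(array([488.,   3.]), array([ 1.0936, -0.5534,  0.09  ]), np.int32(287))
(array([547.8,   3.9]), array([ 1.0928, -0.712 ,  0.09  ]), np.int32(42))
(array([557.,   3.]), array([ 1.0953, -0.7366,  0.09  ]), np.int32(35))
(array([557.2,  26. ]), array([ 1.0323, -0.735 ,  0.09  ]), np.int32(159))
(array([521
[... 1006 characters left out ...]
829102 (6.747326374053955, 12.94020938873291) [ 0.4727 -0.0762  0.094 ]
tin (353.5, 240.0, 9.12424373626709) 343.24024963378906 237.94652462005615 (23.822574615478516, 32.578277587890625) [ 0.4693 -0.1684  0.094 ]
tin (153.93023300170898, 195.1569766998291, 9.850455284118652) 154.22492122650146 195.2884521484375 (17.457599639892578, 18.38320541381836) [0.5818 0.3342 0.02  ]
((144.23760986328125, 217.62376403808594), (58.30918502807617, 75.02581024169922), 5.710593223571777)
crate [[0.4283 0.4377]
 [0.6272 0.4245]
 [0.6128 0.2691]
 [0.4142 0.2841]] [0.5206 0.3538] [np.float64(0.15421645793272756), np.float64(0.199307010611836), np.float64(0.15598949110489527), np.float64(0.19917694874148276)]
```

```bash
cat >> h.py <<'E'
from scipy.spatial.transform import Rotation as Ro
def down(psi,tilt=0,ax=None):
    c,s=np.cos(psi),np.sin(psi); R=np.array([[-s,c,0],[c,s,0],[0,0,-1]]).T
    R=np.c_[[-s,c,0],[c,s,0],[0,0,-1]]
    q=Ro.from_matrix(R)
    if tilt: q=Ro.from_rotvec(np.array(ax)*tilt)*q
    return q.as_quat().tolist()
SX=np.array([.9995,.0306,0]); SY=np.array([-.0298,.9996,0])
def snap(n,tag):
    from cell import optics,r
    pose=(r.current_tool_pos(),r.current_ee_rot()) if n=="wrist" else None
    d=optics.get_image(n); d=dict(d)
    if pose:
        T=np.eye(4); T[:3,:3]=Ro.from_quat(pose[1]).as_matrix(); T[:3,3]=pose[0]; d["camera_from_world"]=np.linalg.inv(T@d["mount"])
    cv2.imwrite(f"pics/{tag}_{n}.png",d["pixels"][:,:,::-1]); pickle.dump(d,open(f"pics/{tag}_{n}.pkl","wb")); return d
E
python3 - <<'E'
from h import *
from cell import r
q=down(.03); b=[.4846,-.1293]; t=[.4848,-.006]
def T(s): print(s,round(r.current_t(),2),np.round(r.current_tool_pos(),4),round(r.current_opening(),3),np.round(r.current_contact_force(),1))
r.move_to(b+[.17],q); T("above")
r.set_gripper(.55,20); T("open")
r.move_linear(b+[.101],vel=.12); T("dn")
r.set_gripper(0,20); T("closed")
r.move_linear(b+[.14],vel=.15); T("up")
snap("scene","b")
E
```

```text
above 2.74 [ 0.4848 -0.1288  0.1701] 0.999 [-0.9  0.7  0. ]
open 3.21 [ 0.4846 -0.1292  0.17  ] 0.548 [ 0.1  0.2 -0.9]
dn 3.93 [ 0.4849 -0.1294  0.1015] 0.55 [0.2 0.3 0.3]
closed 4.28 [ 0.485  -0.1294  0.1016] 0.26 [-0.  -0.1  3.3]
up 4.68 [ 0.4846 -0.1293  0.1399] 0.261 [ 0.3 -0.2 -0.8]
```

View pics/b_scene.png

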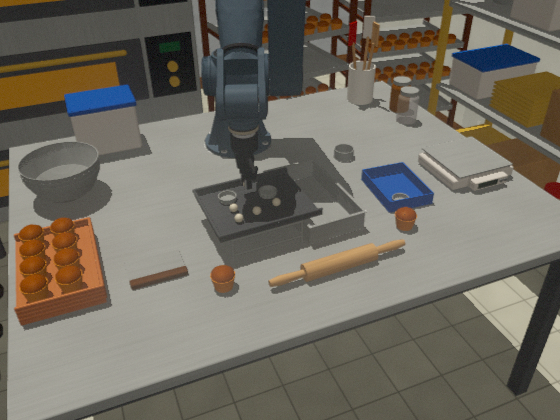

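```bash
python3 - <<'E'
from h import *
from cell import r
t=[.4848,-.006]
def T(s): print(s,round(r.current_t(),2),np.round(r.current_tool_pos(),4),round(r.current_opening(),3),np.round(r.current_contact_force(),1))
r.move_linear(t+[.145],vel=.2)
r.move_linear(t+[.106],vel=.12)
r.move_linear(t+[.1022],vel=.03); T("dn")
r.set_gripper(.35,20)
r.set_gripper(.6); T("open")
r.move_linear(t+[.16],vel=.2)
# to rear of the sheet
bm=np.array([.5247,-.2641])
r.move_to([bm[0],bm[1],.19],down(np.radians(-88.25))); T("rear")
snap("wrist","c"); snap("top","c")
E
```

```text
dn 6.25 [ 0.4849 -0.0061  0.1025] 0.263 [ 0.3  0.7 -0.2]
open 6.83 [ 0.4848 -0.006   0.1022] 0.598 [ 0.5 -0.8  1.4]
rear 8.32 [ 0.5244 -0.2632  0.1891] 0.6 [0.5 0.7 0.4]
```

View pics/c_wrist.png

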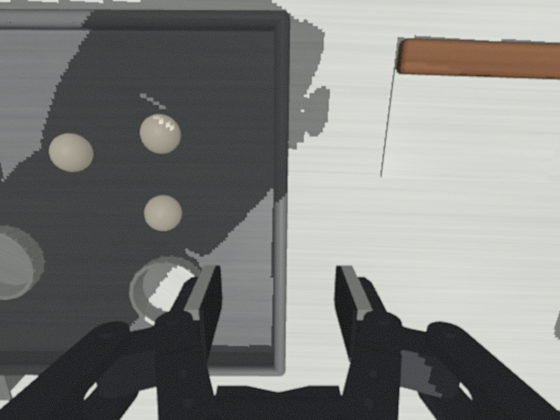

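View pics/c_top.png

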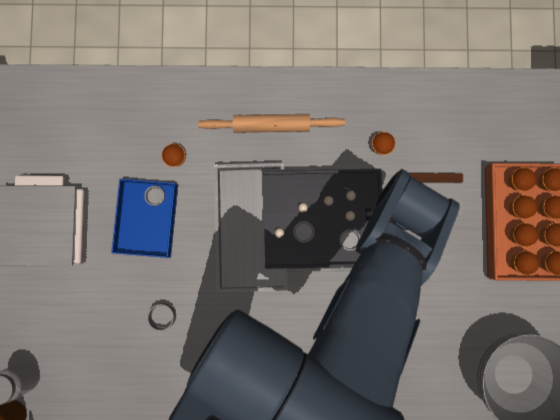

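```bash
python3 - <<'E'
from h import *
np.set_printoptions(precision=4,suppress=True)
d=pickle.load(open("pics/c_wrist.pkl","rb")); W=world(d)
m=(W[...,2]>.091)&(W[...,2]<.105); m[:,:255]=0; m[:,300:]=0; m[:60]=0; m[350:]=0
P=W[m]; print(len(P),np.median(P[:,2]),P[:,2].max())
o=(P[:,:2]-[.5247,-.2641])@SY[:2]; print("offset of rim from est:",np.percentile(o,[5,50,95]))
for lo in (.45,.5,.54,.58,.62):
    k=abs(P[:,0]-lo)<.015; print(lo,k.sum(),np.percentile(o[k],[5,50,95]) if k.sum() else '')
# floor height
f=W[60:120,110:200]; print("floor z",np.median(W[300:340,230:265,2]), np.median(W[200:240,205:235,2]))
# silhouette: edge columns by ray at rows
g=d["pixels"].sum(2).astype(int)
for v in (80,140,180,220):
    row=g[v]; e=255+np.argmax(np.abs(np.diff(row[255:305]))); print(v,e,ray(d,e,v,.0945))
E
```

```text
3965 0.09804694162113264 0.10163963593978415
offset of rim from est: [-0.0047 -0.0007  0.0034]
0.45 419 [-0.0046 -0.0009  0.0034]
0.5 517 [-0.0047 -0.0007  0.0034]
0.54 619 [-0.0049 -0.0005  0.0034]
0.58 738 [-0.0047 -0.0008  0.0034]
0.62 570 [-0.0047 -0.0006  0.0034]
floor z 0.07784443441806412 0.07780934156870993
80 289 [ 0.6144 -0.2667  0.0945]
140 303 [ 0.5803 -0.2768  0.0945]
180 287 [ 0.5549 -0.2681  0.0945]
220 286 [ 0.528  -0.2685  0.0945]
```

```bash
cat >> h.py <<'E'
BM=np.array([.5247,-.2641,0])-.0006*SY
PIV=BM+.235*SY; PIV[2]=.075
Q0=down(np.radians(-88.25)); G0=BM+[0,0,.1035]
def tilted(deg):
    R=Ro.from_rotvec(-SX*np.radians(deg)); return (PIV+R.apply(G0-PIV)).tolist(),(R*Ro.from_quat(Q0)).as_quat().tolist()
def T(s):
    from cell import r
    print(s,round(r.current_t(),2),np.round(r.current_tool_pos(),4),round(r.current_opening(),3),np.round(r.current_contact_force(),1),flush=True)
E
python3 - <<'E'
from h import *
from cell import r
r.set_gripper(.4,20)
r.move_linear((BM+[0,0,.13]).tolist(),Q0,vel=.15)
r.move_linear(G0.tolist(),Q0,vel=.06); T("at bead")
r.set_gripper(0,40); T("grip")
for a in (1,3.5,6):
    p,q=tilted(a); r.move_linear(p,q,vel=.025); T(a)
r.sleep(.8)
snap("top","d"); T("x"); snap("scene","d"); snap("wrist","d")
E
```

```text
at bead 9.88 [ 0.5247 -0.2647  0.1034] 0.402 [-0.2  0.4 -0.1]
grip 10.23 [ 0.5249 -0.2648  0.1039] 0.083 [-0.9 -0.   2.6]
1 10.55 [ 0.5247 -0.2641  0.1077] 0.085 [ 0.5 -2.  -3.1]
3.5 11.12 [ 0.5247 -0.2623  0.1179] 0.086 [ 0.1  0.9 -2.7]
6 11.68 [ 0.5247 -0.2603  0.1281] 0.083 [-0.2  0.9 -2.8]
x 12.53 [ 0.5246 -0.2604  0.1279] 0.083 [-0.7  1.9 -3.4]
```

View pics/d_top.png

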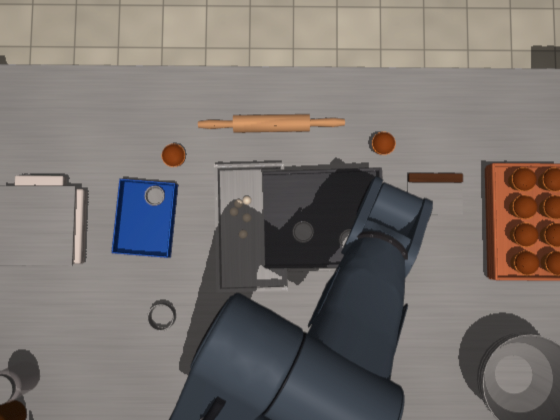

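View pics/d_scene.png

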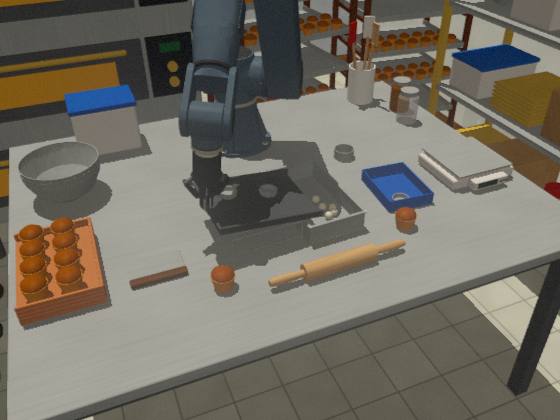

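```bash
python3 - <<'E'
import cv2,numpy as np
a=cv2.imread("pics/d_top.png")[150:300,205:400]; b=cv2.imread("pics/d_scene.png")[150:260,180:375]
f=lambda x:cv2.convertScaleAbs(cv2.resize(x,(780,int(780/x.shape[1]*x.shape[0])) ,interpolation=cv2.INTER_CUBIC),alpha=1.6)
cv2.imwrite("pics/d_c1.png",f(a)); cv2.imwrite("pics/d_c2.png",f(b))
E
```

```text
(no output)
```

View pics/d_c1.png

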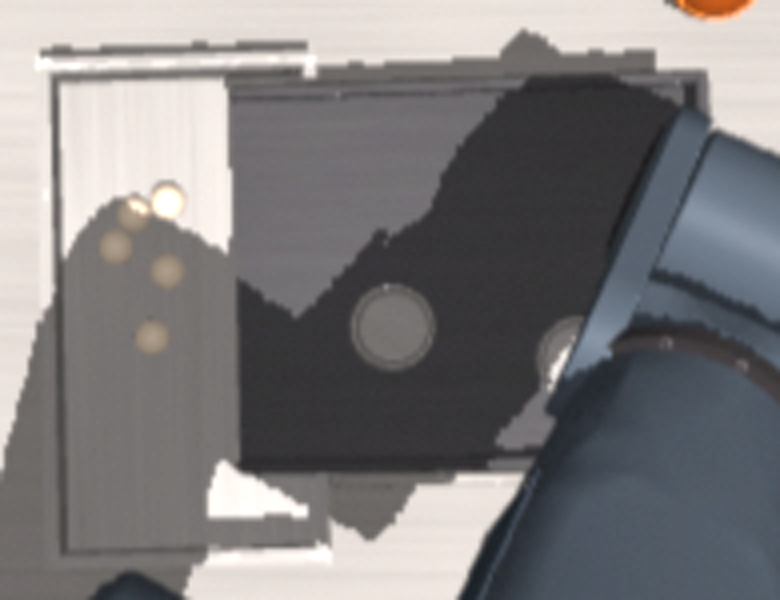

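View pics/d_c2.png

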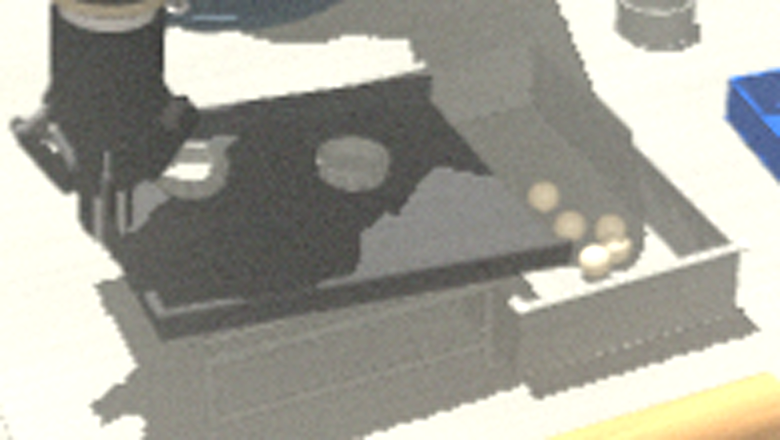

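View pics/d_wrist.png

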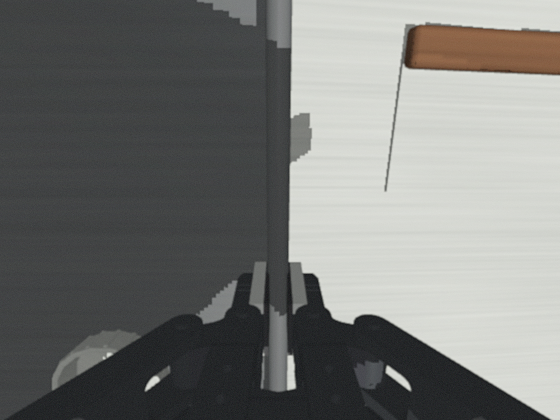

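```bash
python3 - <<'E'
from h import *
from cell import r
for a,v in ((4,.025),(1.5,.025),(.3,.015),(0,.008)):
    p,q=tilted(a); r.move_linear(p,q,vel=v); T(a)
E
```

```text
4 13.12 [ 0.5245 -0.2623  0.1196] 0.082 [ 0.4  0.4 -1.7]
1.5 13.68 [ 0.5246 -0.264   0.1095] 0.081 [-0.1 -0.1 -2.5]
0.3 14.17 [ 0.5247 -0.2646  0.1047] 0.085 [ 0.8 -0.  -2.5]
0 14.47 [ 0.5248 -0.2647  0.1039] 0.081 [-2.1  1.7  3.4]
```

```bash
python3 - <<'E'
from h import *
from cell import r
r.set_gripper(.2,20); r.set_gripper(.45); T("rel")
r.move_linear((BM+[0,0,.15]).tolist(),Q0,vel=.15)
r.move_to([.40,.12,.22],down(0.0)); T("clear")
snap("top","e"); snap("scene","e"); snap("wrist","e")
E
python3 - <<'E'
import cv2
a=cv2.imread("pics/e_top.png")[150:300,100:400]
cv2.imwrite("pics/e_c1.png",cv2.convertScaleAbs(cv2.resize(a,(800,400),interpolation=cv2.INTER_CUBIC),alpha=1.4))
E
```

```text
rel 15.07 [ 0.5247 -0.2647  0.1035] 0.447 [-0.2  0.3 -0.4]
clear 17.05 [0.4005 0.1196 0.2198] 0.447 [-0.1  0.2 -0.4]
```

View pics/e_c1.png

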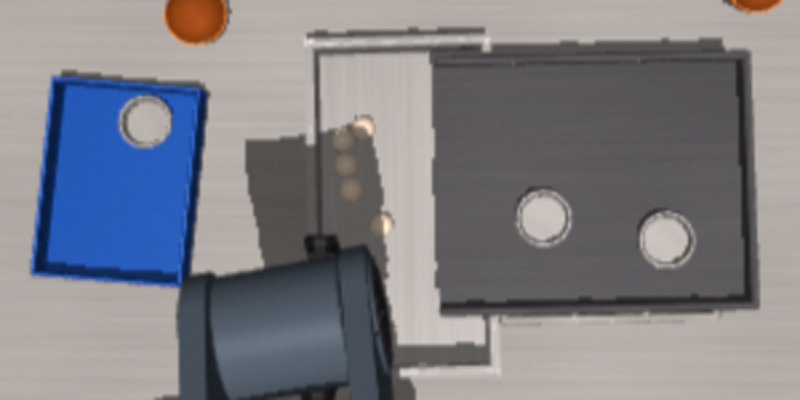

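View pics/e_scene.png

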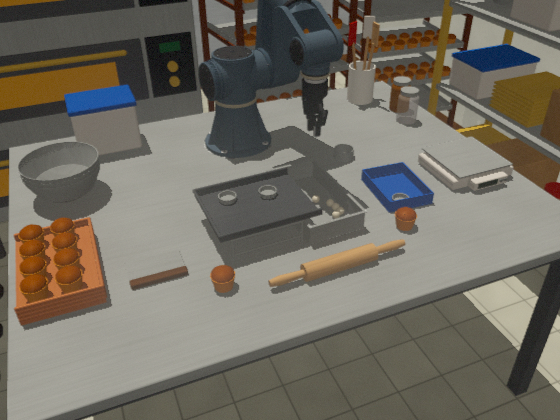

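```bash
python3 - <<'E'
from h import *
np.set_printoptions(precision=4,suppress=True)
d=pickle.load(open("pics/e_top.pkl","rb")); W=world(d); z=cv2.medianBlur(W[...,2].astype(np.float32),3)
rim=(z>.0935)&(z<.106); s=[(374+np.nonzero(rim[v,374:388])[0].mean(),v) for v in range(176,260) if rim[v,374:388].sum()>1]
l=fitline(s,d,.0985); print("rear",l,((l[0]-BM[:2])@SY[:2]))
fl=[(W[v:v+8,u:u+8,2]) for u,v in ((268,185),(268,250),(365,180),(365,222))]; print([np.median(f).round(4) for f in fl])
g=cv2.cvtColor(d["pixels"],cv2.COLOR_RGB2GRAY)
for n,(u,v) in dict(t2=(304,231),t1=(350,239)).items():
    u0,v0=u-16,v-16; k=cv2.resize(g[v0:v0+33,u0:u0+33],None,fx=8,fy=8,interpolation=cv2.INTER_CUBIC)
    m=(k>90).astype(np.uint8); cs,_=cv2.findContours(m,cv2.RETR_EXTERNAL,cv2.CHAIN_APPROX_NONE); c=cv2.convexHull(max(cs,key=cv2.contourArea)); e=cv2.fitEllipse(c)
    uu,vv=(e[0][0]+.5)/8-.5+u0,(e[0][1]+.5)/8-.5+v0
    dep=d["depth"]
    print(n,uu,vv,np.array(e[1])/8,"diam mm",np.array(e[1])/8/495*1.22*1000/1,ray(d,uu,vv,.094))
    R=(W[v0:v0+33,u0:u0+33]); mm=(R[...,2]>.0885)&(R[...,2]<.1); p=R[mm][:,:2]
    from scipy.optimize import least_squares
    c0=ray(d,uu,vv,.094)[:2]; p=p[np.linalg.norm(p-c0,axis=1)<.035]
    f=least_squares(lambda x:np.linalg.norm(p-x[:2],axis=1)-x[2],[*c0,.026],loss="soft_l1",f_scale=.001); print("   depth ring",len(p),f.x)
E
```

```text
rear (array([ 0.5022, -0.2646], dtype=float32), array([0.9995, 0.0304], dtype=float32)) 0.0007368042564982691
[np.float64(0.0785), np.float64(0.0785), np.float64(0.0779), np.float64(0.0777)]
t2 303.58116149902344 231.49623489379883 [21.2405 21.5506] diam mm [52.3502 53.1146] [ 0.4849 -0.0675  0.094 ]
   depth ring 87 [ 0.486  -0.0671  0.0247]
t1 349.8224506378174 239.73543739318848 [21.0099 21.6814] diam mm [51.7819 53.437 ] [ 0.4649 -0.1852  0.094 ]
   depth ring 99 [ 0.4662 -0.1845  0.0248]
```

```bash
cat > pick.py <<'E'
from h import *
from cell import r
CO=np.array([.5206,.3563]); CX=np.array([.9978,-.066]); CY=np.array([.066,.9978])
def run(src,rel,tag):
    q=down(1.55); qc=down(1.505); s=list(src); t=(CO+rel[0]*CX+rel[1]*CY).tolist()
    r.move_to(s+[.16],q); r.set_gripper(.78,25)
    r.move_linear(s+[.115],vel=.2); r.move_linear(s+[.1025],vel=.06); T("dn")
    r.set_gripper(0,25); T("grip")
    if not .5<r.current_opening()<.72: print("BAD"); return
    r.move_linear(s+[.16],vel=.15); T("up"); 
    r.move_to(t+[.14],qc); T("over"); snap("wrist",tag)
    r.move_linear(t+[.05],vel=.15); r.move_linear(t+[.0295],vel=.05); T("low")
E
python3 - <<'E'
from pick import *
run((.4655,-.185),(-.058,-.015),"f")
E
```

```text
dn 20.22 [ 0.4655 -0.185   0.1026] 0.778 [-0.2  0.2  0.8]
grip 20.5 [ 0.4658 -0.1851  0.1031] 0.597 [-0.5  1.   6.6]
up 21.03 [ 0.4652 -0.1849  0.1595] 0.602 [ 0.2 -0.3 -0.4]
over 22.95 [0.4622 0.3444 0.14  ] 0.599 [ 0.7 -0.2 -0.5]
low 24.31 [0.4616 0.3451 0.0291] 0.598 [-0.6  0.1 -0.7]
```

View pics/f_wrist.png

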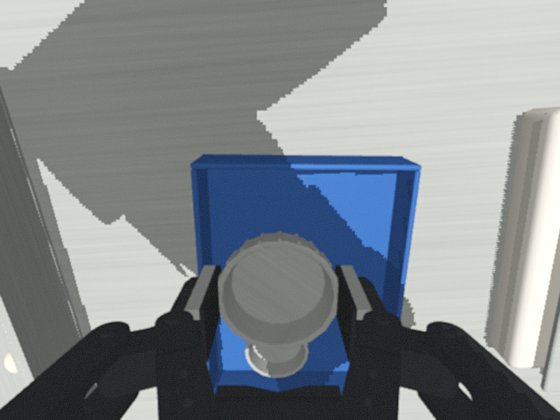

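```bash
cat >> pick.py <<'E'
def place():
    p=np.array(r.current_tool_pos())
    for z in (.029,.0285,.028,.0275):
        r.move_linear([p[0],p[1],z],vel=.02); f=r.current_contact_force(); T("c")
        if f[2]>2: break
    r.set_gripper(.68,25); r.set_gripper(.78); T("rel")
    r.move_linear([p[0],p[1],.14],vel=.2); T("up")
E
python3 - <<'E'
from pick import *
place()
E
```

```text
c 24.56 [0.4615 0.3451 0.0289] 0.596 [-1.   0.4  0.3]
c 24.81 [0.4616 0.3451 0.0288] 0.595 [-2.1 -1.3  5.3]
rel 25.3 [0.4616 0.3451 0.0284] 0.78 [ 0.5 -1.2 -1. ]
up 26.01 [0.4611 0.3448 0.1391] 0.78 [-0.1 -0.6  0. ]
```

```bash
python3 - <<'E'
from pick import *
run((.4854,-.0674),(-.003,.015),"g"); 
if r.current_opening()<.72: place()
r.move_to([.35,.0,.30],down(0.0)); T("clear")
snap("top","h"); snap("scene","h")
a=cv2.imread("pics/h_top.png")[150:300,100:400]
cv2.imwrite("pics/h_c1.png",cv2.convertScaleAbs(cv2.resize(a,(800,400),interpolation=cv2.INTER_CUBIC),alpha=1.4))
E
```

```text
dn 28.48 [ 0.4854 -0.0674  0.1026] 0.78 [-0.3 -0.2  0.3]
grip 28.77 [ 0.4857 -0.0675  0.1033] 0.606 [-1.9  0.1  7.5]
up 29.31 [ 0.4852 -0.0673  0.1596] 0.601 [-0.1  0.3 -0.5]
over 30.93 [0.519  0.3704 0.1399] 0.605 [ 0.5  0.  -0.7]
low 32.28 [0.5184 0.3714 0.0291] 0.603 [ 0.3  0.3 -0.5]
c 32.53 [0.5185 0.3714 0.0289] 0.604 [ 0.6 -0.2  0.3]
c 32.78 [0.5185 0.3714 0.0289] 0.615 [-1.2 -0.7  4.9]
rel 33.27 [0.5184 0.3714 0.0284] 0.781 [-0.6  0.3 -0.2]
up 33.98 [0.5179 0.3711 0.1389] 0.779 [0.2 0.  0.1]
clear 35.58 [3.504e-01 3.000e-04 2.998e-01] 0.779 [-0.5  0.   0.3]
```

View pics/h_c1.png

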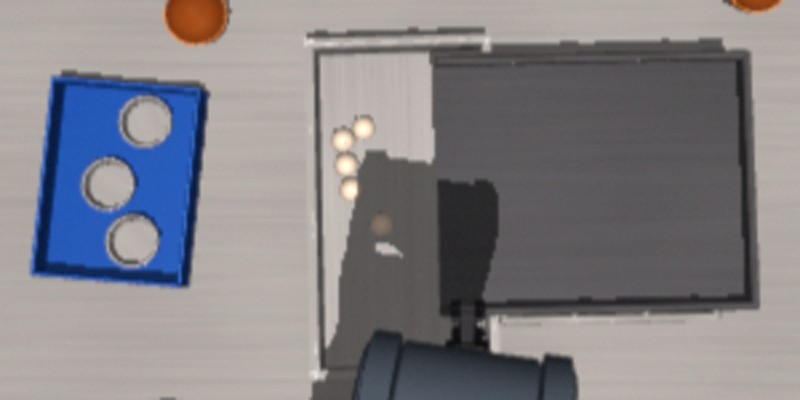

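View pics/h_scene.png

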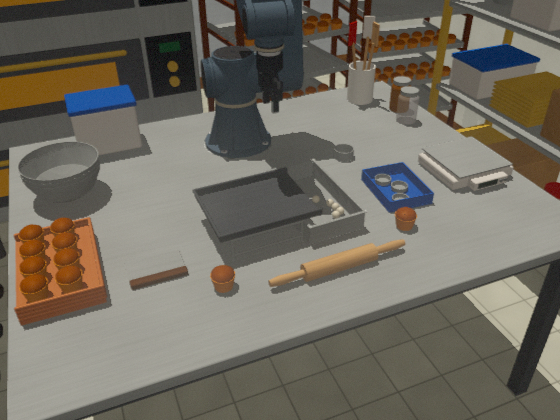

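The final pictures show three tins upright and separate in the blue tray, all five balls in the tub, the sheet empty and flat on its rack, and the bystanders where they were.

```bash
python3 - <<'E'
from cell import r
r.hand_in(); print(r.current_t())
E
```

```text
the job is handed in; nothing more can be done
the job is handed in; nothing more can be done
```

The job is done and handed in at about 36 s, well inside the 72 s limit.

- **Ball moved first:** One ball lay straight behind the front tin and would have lodged there. I picked it up before tipping and set it on the sheet in front of that tin.
- **Tipping:** I gripped the rear bead and tilted the sheet about the front wire to 6°. All five balls rolled into the tub and the tins stayed on the sheet.
- **Lowering:** I lowered the sheet in steps under grip and let go only once it was back on its rack, with about 3 N of contact. The rear rim measured within about 1 mm of its starting position, and the floor read level to within about 1 mm (77.7–78.5 mm).
- **Tins:** I stood both tins in the blue tray beside the third, releasing each on light floor contact (about 5 N). The three stand upright and clear of each other.

The last top and scene pictures agree: five balls in the tub, the sheet empty and flat, and nothing else on the bench visibly moved. No check failed. The largest force I logged was about 7.5 N. The fitted blue tray width came out about 5 mm over its given size, so I shifted its centre by 2.5 mm before placing the tins.

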